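# Clear the sprung cover, swing it past its balance point and hold it just below

## Task

A brass spacer was left lying on the spring-loaded cover of the grey parts box: put it in the small low-fronted parts bin beside the box and let go of it. Then lift the cover by its bar past its balance point, without letting it spring right open, and ease it back to about five degrees below that point without letting it slam shut. Finish still holding the cover there, so that I can fit the stay, and leave everything else where it is.

Things in the scene. Friction and masses are not known exactly. Their poses are not given: they have to be found in the camera images.
- parts_box: Open-topped grey sheet-steel box, 200 (x) x 160 (y) x 88 mm high, fixed to the bench, two hubs stored inside, with a bare steel cover hinged along its far edge. Origin: centre of the underside; x points from the bar side (-x, towards the robot) to the hinge, z up; turned up to 0.16 rad about z. Stands to the left or right of the bin.
- cover (a joint): Opening angle of the cover, rad: 0 closed (level), grows as the bar side rises, stop at 1.40. Hinge springs carry most of its 0.95 kg; it balances at 0.85 (49 degrees). Below that it sinks shut (pull at the bar 1.4 N when closed, 0.3 N per 0.1 rad below balance), above it the springs throw it open as strongly (2 N near the stop); by itself it stays only when closed or at the stop.
- cover_bar (a point): Middle of the cover's pull bar: round dark steel, 10 mm diameter, along the box's y axis, 45 mm out in front of the cover's front edge on two end arms of the same rod (80 mm clear between the arms, 40 mm clear between bar and edge, open above and below). 250 mm from the hinge line; 92 mm above the bench when closed.
- cover_hinge (a point): Middle of the cover's hinge line (along the box's y), fixed, 100 mm behind the box's centre along its +x and 91 mm above the bench. The cover is a panel 205 mm long from here to its front edge, 172 mm wide, 4 mm thick, lips folded down 14 mm at front and sides; its top is 93 mm above the bench when closed.
- spacer: Turned brass spacer ring, 29 mm diameter, 21 mm high, 70 g, standing flat on the closed cover. Origin: centre of its underside, z up.
- bin: Small plastic parts bin, open on top, 142 (x) x 179 (y) x 70 mm high, loose, 0.5 kg; walls 3 to 6 mm, front wall (-x, towards the robot) only 34 mm high, inner floor 3 mm above the bench, inside about 115 x 154 mm. Origin: centre of the underside; turned up to 0.16 rad about z.
- hex_key: Bystander: black L-shaped hex key, 83 x 31 x 6 mm, near the front edge of the bench. Origin: centre of the underside.
- valve_nut: Bystander: brass hexagon nut, 32 x 28 x 14 mm, near the front edge on the right. Origin: centre of the underside.
- cast_hub: Bystander: small cast hub, 62 mm diameter, 31 mm high, near the front edge on the left. Origin: centre of the underside.
Things that resemble listed ones, but are neither listed nor needed, are in the scene too. What is shaped like the spacer but brown or pink is not meant.

How it is judged (in metres and radians):
On the way, in this order (a step that is already met when the one before it is completed fails the run):
1. the spacer lies in the bin, let go, while the cover is still shut (x of spacer in the frame of bin between -0.056 and 0.063 m and y of spacer in the frame of bin between -0.077 and 0.077 m and z of spacer in the frame of bin below 0.03 m and contact force between the fingers and spacer below 0.05 N and value of joint cover below 0.1 rad), for 0.2 s.
2. the cover has been raised past its balance point, to more than 0.88 rad (value of joint cover above 0.88 rad), for 0.1 s.
At the end, for the whole second after the job is handed in: The gripper holds the cover still (under 0.1 rad/s, fingers pressing on it with more than 0.05 N) between 0.65 and 0.83 rad open, that is 1 to 11 degrees below its balance point at 0.85 rad, after it was raised past 0.88 rad; the spacer lies released in the bin (value of joint cover between 0.65 and 0.83 rad and velocity of joint cover between -0.1 and 0.1 rad/s and contact force between the fingers and parts_box above 0.05 N and x of spacer in the frame of bin between -0.056 and 0.063 m and y of spacer in the frame of bin between -0.077 and 0.077 m and z of spacer in the frame of bin below 0.03 m and contact force between the fingers and spacer below 0.05 N); the arm keeps its last pose, push and grip.
It fails at once if the cover springs open beyond 1.25 rad (value of joint cover above 1.25 rad).
It fails at once if the cover falls shut faster than 2.5 rad/s (velocity of joint cover below -2.5 rad/s).
It fails at once if the bin is shifted more than 40 mm or tipped over 0.4 rad (distance of bin from where it was at the start of the episode above 0.04 m or angle between bin's own z axis and vertical above 0.4 rad).
It fails at once if a bystander is moved more than 20 mm (distance of any of hex_key, valve_nut, cast_hub from where it was at the start of the episode above 0.02 m).
It also fails if it takes over 58 s, if anything falls off the work surface, if the arm or the gripper's body presses on something with over 40 N, if the wrist force passes 120 N, or if a joint passes its speed limit or range.

## Robot

A 6-joint arm with a two-finger parallel gripper is mounted at the origin on a cart in front of the work surface, level with it; the furniture and walls round the work are solid. World frame = base frame: x ahead of the robot, y to its left, z up, the work surface at z = 0. Lengths are in m, angles in degrees, forces in N, time in s.
With the tool pointing down it reaches from about 0.4 to 0.825 m from the base axis. Payload 7 kg.
Tool frame: the origin (TCP) lies on the centre line of the jaws, within the pads' length; the fingertips stand 14 mm ahead of it and the grasp point (between the pads) lies 5 mm behind it; z points along the fingers, y is the line along which they close (so a half turn about z gives the same grasp; the last joint's range is limited). The gripper opens to 85 mm and grips with 20 to 120 N. Pads are 22 mm wide; open, the fingers measure 114 mm over their backs; the gripper's body (76 mm by 85 mm) begins 54 mm behind the grasp point. The pads swing forward as they close: fully open they stand 13 mm farther back than shut.
Start: joints at [-57.405, 20.546, 0.682, 0, -70.136, -16.507], TCP at [0.187, -0.649, 0.245] pointing down, gripper open.
Joint ranges: [-176.03, 176.03], [-82.01, 121.73], [-58.28, 71.71], [-173.87, 95.51], [-174.79, -0.11], [-173.66, 173.66]. Speed limits (degrees/s): [136.94, 136.94, 172.46, 180, 180, 180].

## Interface

Orientations are given as a 3x3 rotation matrix whose columns are the frame's x, y, z axes.
In Python, from workcell import robot gives the robot as it stands.
- The arm moves only by the tool move_arm, never from a script. Its argument "commands" is a list of rows, each a list of 3 entries, a list of its own where there are three numbers: the shift along the world's x, y, z in m, then the turn, a rotation vector about the world's x, y, z in degrees, then the finger opening in m, from 0 to 0.0854. In form: [[[tx, ty, tz], [rx, ry, rz], gripper], ...]. A call has 1 to 5 rows; each row is the pose to reach, as a shift and turn from the pose commanded when the call began; what a row does not reach only later rows make up. A row lasts 1/8 s, in which the tool goes at most 62.5 mm and 10.7 degrees, less where a joint would pass 70% of its speed; a pose out of reach is approached as far as the arm can. A call with a gripper value outside its range is refused whole. The fingers move at their own pace and stop on an object; "squeeze" is the grip in N (left out, the last holds). Time passes only in rows, so rows that repeat a pose let the fingers close. It gives the time, the measured TCP pose, the force, the opening and the grip force at its end, in the units of the state.
- robot.state(): the state, without advancing time (a new reading comes with each control period).
- robot.snapshot(name): name is "scene" or "top"; returns a dict with "frame" (384x512x3 uint8, red, green, blue), "range_z" (384x512 float32, m along the optical axis (not along the pixel's ray), 0 where there is no reading), "fx", "fy", "cx", "cy" (pixels), "dist_coeffs" ([k1, k2, p1, p2, k3] as OpenCV has them; the pictures are not rectified), "R" (3x3) and "t" (3): a world point X has camera coordinates R X + t. Camera axes: x right, y down, z forward; pixel columns grow to the right and rows downward; lengths in m; the calibration is good to about 2 mm. A picture is of the moment at which its call begins.
- robot.sign_off(): hands the job in; it is judged then, once.
Trained networks look in the newest picture that a camera, given by its name, has taken for a name from the list of things; names that differ only in an ending like _2 or _b are one class to them, and where a whole thing is asked for, a point or a joint stands for the part that bears it (a point fixed in the world has none). Each returns a list of dicts, best first, with "conf" (0 to 1); they miss things now and then, are a little off and sometimes report something else, mostly with a low value. They report only what shows in the picture. A call takes as long as a camera call. They do not tell look-alikes from the thing itself.
- robot.search_frame(camera, label): "xy" ([column, row] in pixels, amid what is visible of it).
- robot.cut_out(camera, label): "pixels" (384x512 bool, what is visible of it) and "xy" ([column, row] in pixels, amid what is visible of it).
- robot.landmark_of(camera, label): "xy" ([column, row] in pixels: a listed point, or the origin of a listed thing).
The state is a dict: "t": time; "q": joint angles; "qd": joint speeds; "effort": joint torques, N m; "ee_pos": TCP position; "tcp_rot": TCP orientation; "ft_force": force on the tool from outside, world axes, zero at the start; "moment": the same for the moment, N m; "grip_width": opening from 0.0 (shut) to 1.0 (fully open); "gripper_force": force on a finger pad.
Only numpy, scipy, OpenCV 4.12 (cv2) and the standard library are available. Lean on these libraries where they do the work, as an engineer would, in place of code of your own. Each camera call takes 0.05 s, during which the arm holds its last target. There are 200 camera calls.

## Working session

There is one attempt and no reset: what is moved stays moved. The work goes in short steps, Python scripts to look and compute and a tool call to move; the robot and the scene stay as the last step left them, time stands still between calls to the robot, and variables do not carry over. Pictures are saved under pics/ and viewed, at most 10 in all, crops included, and the job is handed in when it is done.

Besides the shell and the picture viewer there is one more tool, called after "Request:" as name(argument=value, ...) on one line, values as JSON. move_arm: Moves the arm, as the interface text tells. Its arguments: {"type":"object","properties":{"commands":{"type":"array","items":{"type":"array"}},"squeeze":{"type":"number"}},"required":["commands"]}

```bash
mkdir -p pics && cat > h.py <<'E'
import numpy as np, cv2
from workcell import robot
def und(s,p):
    K=np.array([[s["fx"],0,s["cx"]],[0,s["fy"],s["cy"]],[0,0,1]])
    return cv2.undistortPoints(np.array(p,float).reshape(-1,1,2),K,np.array(s["dist_coeffs"])).reshape(-1,2)
def pts(s,p,z=None):
    """pixels -> world; z: range values (None: from range_z)"""
    p=np.array(p,float).reshape(-1,2); n=und(s,p)
    d=s["range_z"][p[:,1].astype(int),p[:,0].astype(int)] if z is None else z
    c=np.c_[n,np.ones(len(n))]*np.array(d)[:,None]
    return (c-s["t"])@np.array(s["R"])
def plane(s,p,h):
    n=np.c_[und(s,p),np.ones(len(np.array(p,float).reshape(-1,2)))]@np.array(s["R"])
    o=-np.array(s["R"]).T@np.array(s["t"])
    return o+n*((h-o[2])/n[:,2])[:,None]
E
python3 - <<'E'
from h import *
for c in ("scene","top"):
    s=robot.snapshot(c); cv2.imwrite(f"pics/{c}0.png",s["frame"][:,:,::-1])
    for l in ("spacer","bin","parts_box","cover","cover_bar"):
        for d in robot.cut_out(c,l)[:4]:
            m=d["pixels"]; v,u=np.nonzero(m&(s["range_z"]>0)); w=pts(s,np.c_[u,v])
            print(c,l,round(d["conf"],2),np.round(d["xy"]),np.median(w,0).round(3),np.percentile(w,3,0).round(3),np.percentile(w,97,0).round(3))
    for l in ("cover_bar","cover_hinge","bin","parts_box"):
        for d in robot.landmark_of(c,l)[:2]: print(c,"LM",l,round(d["conf"],2),np.round(d["xy"],1),plane(s,d["xy"],{"cover_bar":.092,"cover_hinge":.091}.get(l,0)).round(3))
E
```

```text
scene spacer 0.71 [329. 232.] [ 0.414 -0.061  0.015] [ 0.404 -0.091 -0.002] [ 0.445 -0.052  0.02 ]
scene spacer 0.63 [275. 230.] [0.501 0.04  0.016] [ 0.492  0.017 -0.001] [0.516 0.05  0.021]
scene bin 0.59 [210. 218.] [0.638 0.132 0.029] [0.549 0.056 0.001] [0.691 0.226 0.069]
scene parts_box 0.83 [286. 185.] [ 0.577 -0.062  0.083] [ 0.489 -0.187  0.009] [ 0.716 -0.019  0.095]
scene parts_box 0.5 [291. 177.] [ 0.589 -0.09   0.092] [ 0.475 -0.192  0.078] [ 0.717 -0.02   0.095]
scene parts_box 0.49 [364. 222.] [ 0.394 -0.166  0.011] [ 0.385 -0.182  0.   ] [ 0.407 -0.157  0.014]
scene cover 0.62 [289. 178.] [ 0.59  -0.091  0.092] [ 0.475 -0.19   0.077] [ 0.721 -0.02   0.095]
scene cover_bar 0.82 [290. 172.] [ 0.588 -0.089  0.092] [ 0.474 -0.187  0.08 ] [ 0.718 -0.02   0.095]
scene LM cover_bar 0.55 [330.7 188.7] [[ 0.472 -0.117  0.092]]
scene LM cover_hinge 0.88 [259.5 158.6] [[ 0.749 -0.112  0.091]]
scene LM bin 0.9 [212.3 228.6] [[0.622 0.139 0.   ]]
scene LM parts_box 0.93 [285.7 201.9] [[ 0.62  -0.105  0.   ]]
top spacer 0.75 [326. 164.] [ 0.602 -0.109  0.114] [ 0.589 -0.122  0.094
[... 437 characters left out ...]
.094] [ 0.483 -0.191  0.017] [ 0.728 -0.026  0.098]
top cover 0.93 [322. 156.] [ 0.614 -0.109  0.094] [ 0.483 -0.189  0.091] [ 0.72  -0.026  0.098]
top cover_bar 0.77 [319. 157.] [ 0.613 -0.109  0.094] [ 0.48  -0.19   0.091] [ 0.719 -0.026  0.098]
top cover_bar 0.23 [326. 162.] [ 0.603 -0.109  0.114] [ 0.589 -0.122  0.094] [ 0.617 -0.097  0.117]
top LM cover_bar 0.81 [331.5 227.2] [[ 0.479 -0.121  0.092]]
top LM cover_hinge 0.91 [317.6 106.7] [[ 0.732 -0.099  0.091]]
top LM bin 0.72 [209.1 170.1] [[0.618 0.139 0.   ]]
top LM bin 0.41 [316.5 170.2] [[ 0.618 -0.104  0.   ]]
top LM parts_box 0.87 [315.2 165.5] [[ 0.629 -0.102  0.   ]]
top LM parts_box 0.41 [350.8 269. ] [[ 0.4   -0.173  0.   ]]
```

View pics/scene0.png

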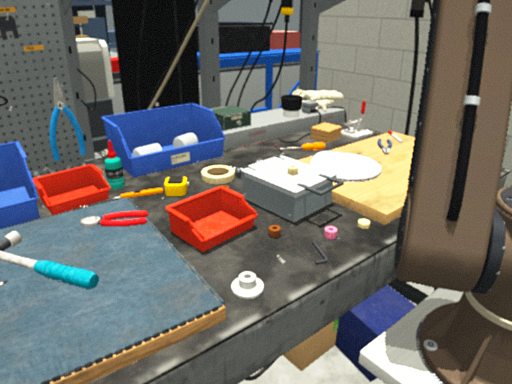

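View pics/top0.png

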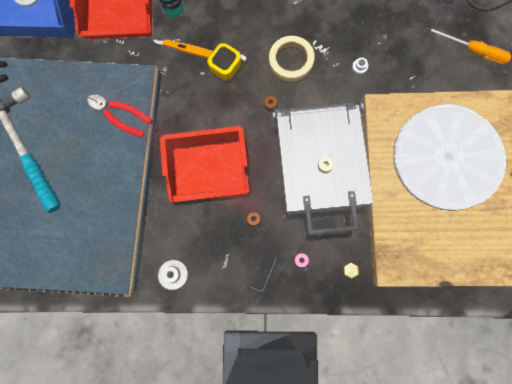

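```bash
python3 - <<'E'
from h import *
s=robot.snapshot("top"); f=s["frame"]
cv2.imwrite("pics/crop.png",cv2.resize(f[85:285,240:380],None,fx=3,fy=3,interpolation=cv2.INTER_CUBIC)[:,:,::-1][:600])
v,u=np.mgrid[95:300,240:400]; p=np.c_[u.ravel(),v.ravel()]; w=pts(s,p)
c=w[(w[:,2]>.087)&(w[:,2]<.099)&(w[:,1]<0)&(w[:,0]>.45)&(w[:,0]<.76)&(w[:,1]>-.22)]
def rect(a): r=cv2.minAreaRect(a[:,:2].astype(np.float32)); return np.round(cv2.boxPoints(r),3).tolist()
pan=c[c[:,0]>.54]
for y in np.arange(-.18,-.03,.02):
    k=c[abs(c[:,1]-y)<.003]; g=k[(k[:,0]<.512)]
    print(round(y,2), k[:,0].max().round(3), np.sort(g[:,0].round(3))[:6], )
print("edges y:",[(x.round(2),k[:,1].min().round(3),k[:,1].max().round(3)) for x in np.arange(.54,.72,.03) for k in [c[abs(c[:,0]-x)<.003]]])
m=[d for d in robot.cut_out("top","bin")][0]["pixels"]; b=np.argwhere(m)[:,::-1]; wb=pts(s,b)
print("bin",rect(wb[wb[:,2]>.055]),rect(wb))
d=robot.cut_out("top","spacer")[0]; q=pts(s,np.argwhere(d["pixels"])[:,::-1]); q=q[q[:,2]>.108]; print("spacer",cv2.minEnclosingCircle(q[:,:2].astype(np.float32)),q[:,2].mean())
st=robot.state(); print({k:np.round(st[k],3).tolist() for k in ("t","ee_pos","tcp_rot","grip_width")})
E
```

```text
-0.18 0.736 []
-0.16 0.735 [0.474 0.474 0.474 0.476 0.476 0.476]
-0.14 0.731 [0.472 0.472 0.473 0.474 0.475 0.476]
-0.12 0.729 [0.47  0.47  0.47  0.471 0.472 0.472]
-0.1 0.726 [0.468 0.468 0.468 0.469 0.469 0.47 ]
-0.08 0.724 [0.466 0.466 0.466 0.467 0.467 0.467]
-0.06 0.723 []
-0.04 0.721 [0.511 0.511 0.512]
edges y: [(np.float64(0.54), np.float64(-0.202), np.float64(-0.032)), (np.float64(0.57), np.float64(-0.201), np.float64(-0.028)), (np.float64(0.6), np.float64(-0.196), np.float64(-0.024)), (np.float64(0.63), np.float64(-0.192), np.float64(-0.022)), (np.float64(0.66), np.float64(-0.19), np.float64(-0.018)), (np.float64(0.69), np.float64(-0.187), np.float64(-0.016))]
bin [[0.3540000021457672, 0.17800000309944153], [0.38999998569488525, -0.0010000000474974513], [0.7099999785423279, 0.06300000101327896], [0.675000011920929, 0.24199999868869781]] [[0.35100001096725464, 0.19300000369548798], [0.38999998569488525, -0.0010000000474974513], [0.7350000143051147, 0.06700000166893005], [0.6970000267028809, 0.2619999945163727]]
spacer ((0.5022203922271729, -0.05881592631340027), 0.12676040828227997) 0.12523465751722876
{'t': 1.15, 'ee_pos': [0.187, -0.649, 0.245], 'tcp_rot': [[-0.961, -0.277, 0.0], [-0.277, 0.961, -0.0], [-0.0, -0.0, -1.0]], 'grip_width': 0.998}
```

View pics/crop.png

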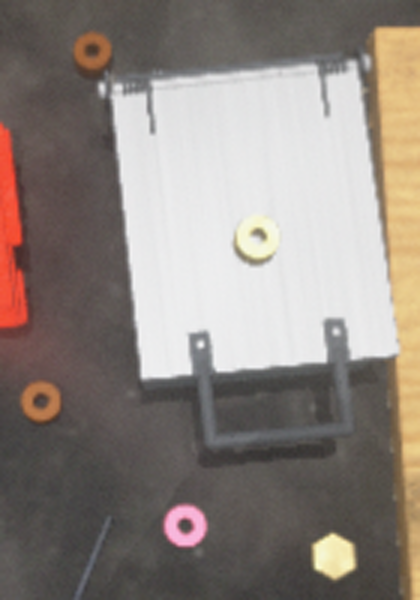

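Brass-coloured ring on the cover at top (326,164) is the spacer. The look-alikes are brown at (270,102) and (253,219), and pink at (301,260). The crop confirms this, and its top height of 0.114 fits 93+21 mm.

Request:
move_arm(commands=[[[0.035,0.045,0],[0,0,10],0.055],[[0.07,0.09,0],[0,0,20],0.055],[[0.105,0.135,0],[0,0,30],0.055],[[0.14,0.18,0],[0,0,40],0.055],[[0.175,0.225,0],[0,0,50],0.055]], squeeze=30)

```text
t: 1.78
ee_pos: [0.363, -0.4221, 0.2456]
tcp_rot: [[-0.4, -0.916, 0.001], [-0.916, 0.4, -0.0], [0.0, -0.001, -1.0]]
ft_force: [0.8, -1.5, 0.3]
grip_width: 0.644
gripper_force: 0.0
```

Request:
move_arm(commands=[[[0.04,0.052,0],[0,0,10],0.055],[[0.08,0.104,0],[0,0,20],0.055],[[0.12,0.156,0],[0,0,30],0.055],[[0.16,0.21,0],[0,0,30],0.055],[[0.2,0.26,0],[0,0,30],0.055]])

```text
t: 2.4
ee_pos: [0.5534, -0.1738, 0.2458]
tcp_rot: [[0.106, -0.994, 0.001], [-0.994, -0.106, -0.0], [0.0, -0.001, -1.0]]
ft_force: [1.8, -1.1, 0.2]
grip_width: 0.647
gripper_force: 0.0
```

Request:
move_arm(commands=[[[0.03,0.04,-0.02],[0,0,0],0.055],[[0.045,0.06,-0.06],[0,0,0],0.055],[[0.045,0.06,-0.09],[0,0,0],0.055],[[0.045,0.06,-0.09],[0,0,0],0.055]])

```text
t: 2.9
ee_pos: [0.596, -0.1154, 0.153]
tcp_rot: [[0.106, -0.994, -0.005], [-0.994, -0.106, -0.0], [-0.0, 0.005, -1.0]]
ft_force: [0.5, 0.6, 0.8]
grip_width: 0.644
gripper_force: 0.0
```

```bash
python3 - <<'E'
from h import *
print(robot.state()["ee_pos"])
s=robot.snapshot("scene"); cv2.imwrite("pics/s1.png",cv2.resize(s["frame"][110:260,190:390],None,fx=3,fy=3)[:,:,::-1])
for d in robot.cut_out("scene","spacer"):
    w=pts(s,np.argwhere(d["pixels"])[:,::-1]); print(d["conf"],d["xy"],np.median(w,0).round(3))
E
```

```text
[ 0.59596767 -0.1154244   0.15296918]
0.59 [293.8, 171.4] [ 0.599 -0.104  0.106]
0.59 [329.6, 233.0] [ 0.414 -0.062  0.014]
0.53 [276.4, 229.9] [0.502 0.042 0.015]
0.3 [360.2, 226.8] [ 0.396 -0.163  0.011]
```

View pics/s1.png

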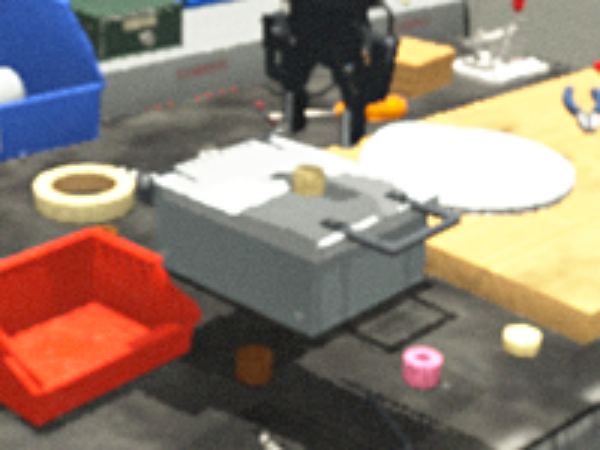

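The open gripper straddles the spacer (crop (308,180)). Next I descend and grip.

Request:
move_arm(commands=[[[0.006,0.007,-0.01],[0,0,0],0.055],[[0.006,0.007,-0.03],[0,0,0],0.055],[[0.006,0.007,-0.041],[0,0,0],0.055],[[0.006,0.007,-0.041],[0,0,0],0.02],[[0.006,0.007,-0.041],[0,0,0],0.02]])

```text
t: 3.62
ee_pos: [0.6039, -0.1088, 0.1151]
tcp_rot: [[0.106, -0.994, 0.001], [-0.994, -0.106, -0.0], [0.0, -0.001, -1.0]]
ft_force: [0.5, 0.1, -1.7]
grip_width: 0.322
gripper_force: 29.6
```

Request:
move_arm(commands=[[[0,0,0],[0,0,0],0.02],[[0,0,0],[0,0,0],0.02]])

```text
t: 3.88
ee_pos: [0.6037, -0.1087, 0.1149]
tcp_rot: [[0.106, -0.994, 0.001], [-0.994, -0.106, 0.0], [0.0, -0.001, -1.0]]
ft_force: [0.4, 0.3, 1.8]
grip_width: 0.317
gripper_force: 29.7
```

Request:
move_arm(commands=[[[0,0,0.04],[0,0,0],0.02],[[0,0,0.085],[0,0,0],0.02],[[0,0.05,0.085],[0,0,0],0.02],[[0.005,0.1,0.085],[0,0,0],0.02],[[0.01,0.15,0.085],[0,0,0],0.02]])

```text
t: 4.5
ee_pos: [0.6134, 0.0426, 0.1999]
tcp_rot: [[0.106, -0.994, 0.001], [-0.994, -0.106, 0.0], [-0.0, -0.001, -1.0]]
ft_force: [0.4, -0.0, -0.5]
grip_width: 0.323
gripper_force: 29.8
```

Request:
move_arm(commands=[[[0.005,0.05,0],[0,0,0],0.02],[[0.01,0.1,0],[0,0,0],0.02],[[0.01,0.1,-0.03],[0,0,0],0.02],[[0.01,0.1,-0.06],[0,0,0],0.02],[[0.01,0.1,-0.06],[0,0,0],0.02]])

```text
t: 5.12
ee_pos: [0.6218, 0.1408, 0.1371]
tcp_rot: [[0.106, -0.994, -0.004], [-0.994, -0.106, -0.002], [0.001, 0.005, -1.0]]
ft_force: [-0.4, -0.1, -0.1]
grip_width: 0.321
gripper_force: 29.8
```

```bash
python3 - <<'E'
from h import *
print(robot.state()["ee_pos"])
s=robot.snapshot("scene"); cv2.imwrite("pics/s2.png",cv2.resize(s["frame"][110:260,150:350],None,fx=3,fy=3)[:,:,::-1])
E
```

```text
[0.62184581 0.14075202 0.13707775]
```

View pics/s2.png

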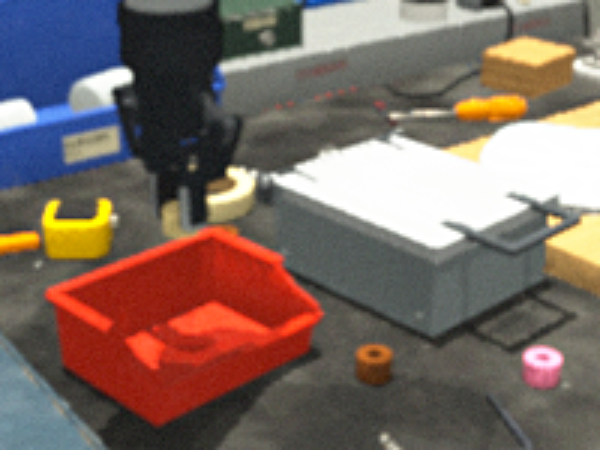

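The spacer hangs in the jaws over the bin (crop (185,215)). Next I lower it inside.

Request:
move_arm(commands=[[[0,0,-0.04],[0,0,0],0.02],[[0,0,-0.08],[0,0,0],0.02],[[0,0,-0.105],[0,0,0],0.02],[[0,0,-0.107],[0,0,0],0.02],[[0,0,-0.107],[0,0,0],0.045]])

```text
t: 5.8
ee_pos: [0.6248, 0.1416, 0.0342]
tcp_rot: [[0.106, -0.994, 0.002], [-0.994, -0.106, 0.001], [-0.001, -0.003, -1.0]]
ft_force: [0.5, -0.6, 0.2]
grip_width: 0.52
gripper_force: 0.0
```

Request:
move_arm(commands=[[[0,0,0],[0,0,0],0.045],[[0,0,0],[0,0,0],0.045],[[0,0,0.03],[0,0,0],0.045],[[0,0,0.08],[0,0,0],0.045],[[0,0,0.13],[0,0,0],0.045]])

```text
t: 6.42
ee_pos: [0.6233, 0.1411, 0.1642]
tcp_rot: [[0.106, -0.994, 0.0], [-0.994, -0.106, -0.0], [0.0, -0.0, -1.0]]
ft_force: [1.2, 0.4, 0.0]
grip_width: 0.527
gripper_force: 0.0
```

```bash
python3 - <<'E'
from h import *
st=robot.state();print(st["ee_pos"],st["grip_width"],st["ft_force"])
s=robot.snapshot("scene"); cv2.imwrite("pics/s3.png",cv2.resize(s["frame"][110:260,150:350],None,fx=3,fy=3)[:,:,::-1])
for d in robot.cut_out("scene","spacer"):
    w=pts(s,np.argwhere(d["pixels"])[:,::-1]); print(d["conf"],d["xy"],np.median(w,0).round(3))
E
```

```text
[0.62327586 0.14114515 0.16418099] 0.5268654287709557 [1.24032336 0.38878451 0.03638981]
0.58 [274.7, 230.7] [0.501 0.043 0.015]
0.33 [363.0, 226.0] [ 0.394 -0.164  0.011]
```

View pics/s3.png

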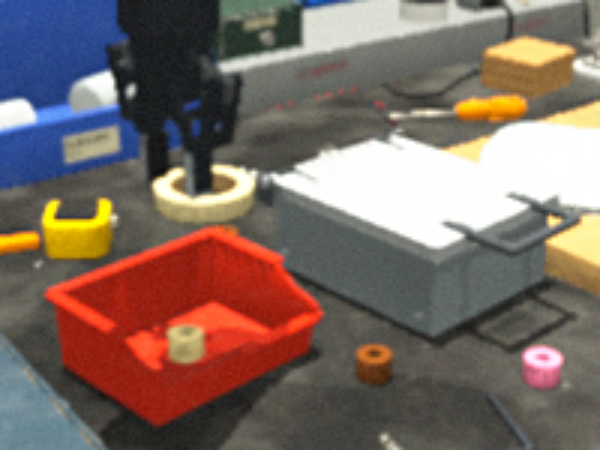

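The spacer stands released in the bin (crop (185,345)). Next is the bar.

Request:
move_arm(commands=[[[-0.025,-0.05,0],[0,0,0],0.03],[[-0.05,-0.1,0],[0,0,0],0.03],[[-0.08,-0.15,0],[0,0,0],0.03],[[-0.11,-0.2,0],[0,0,0],0.03],[[-0.14,-0.25,0],[0,0,0],0.03]])

```text
t: 7.15
ee_pos: [0.4824, -0.1101, 0.1629]
tcp_rot: [[0.107, -0.994, 0.002], [-0.994, -0.107, 0.0], [0.0, -0.002, -1.0]]
ft_force: [0.6, -0.4, -0.5]
grip_width: 0.354
gripper_force: 0.0
```

Request:
move_arm(commands=[[[-0.007,-0.011,0],[0,0,0],0.03],[[-0.007,-0.011,-0.03],[0,0,0],0.03],[[-0.007,-0.011,-0.04],[0,0,0],0.03],[[-0.007,-0.011,-0.04],[0,0,0],0.03]])

```text
t: 7.65
ee_pos: [0.4765, -0.1195, 0.122]
tcp_rot: [[0.107, -0.994, -0.001], [-0.994, -0.107, -0.0], [0.0, 0.001, -1.0]]
ft_force: [0.3, 0.3, -0.1]
grip_width: 0.351
gripper_force: 0.0
```

```bash
python3 - <<'E'
from h import *
st=robot.state();print(st["ee_pos"],st["grip_width"],st["ft_force"])
s=robot.snapshot("scene"); cv2.imwrite("pics/s4.png",cv2.resize(s["frame"][120:260,230:410],None,fx=4,fy=4)[:,:,::-1])
for d in robot.landmark_of("scene","cover_bar"): print(d["conf"],d["xy"],plane(s,d["xy"],.092).round(3))
E
```

```text
[ 0.47646117 -0.11945772  0.12200841] 0.3508961436237381 [ 0.25702165  0.31421481 -0.1371602 ]
0.96 [331.7, 186.1] [[ 0.481 -0.131  0.092]]
```

View pics/s4.png

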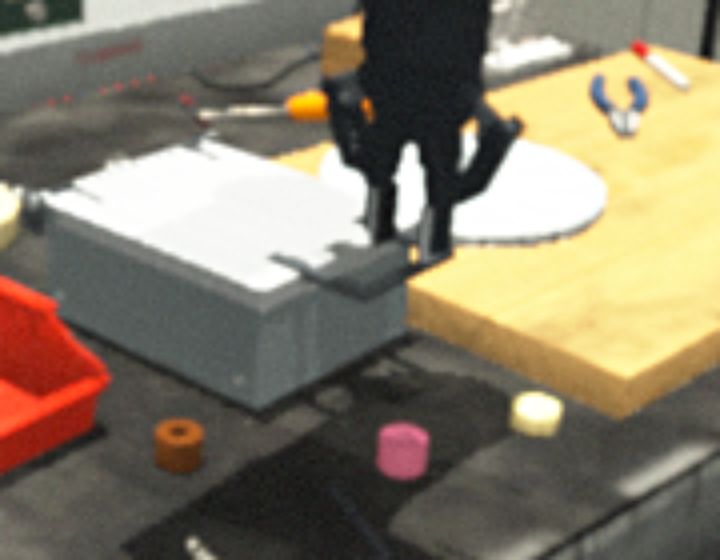

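The fingers straddle the bar (crop (380,230) and (435,245)). Next I descend.

Request:
move_arm(commands=[[[0,0,-0.012],[0,0,0],0.03],[[0,0,-0.024],[0,0,0],0.03],[[0,0,-0.036],[0,0,0],0.03],[[0,0,-0.036],[0,0,0],0.03]])

```text
t: 8.25
ee_pos: [0.4755, -0.1198, 0.085]
tcp_rot: [[0.106, -0.994, -0.003], [-0.994, -0.106, -0.0], [0.0, 0.003, -1.0]]
ft_force: [-0.2, -0.2, -0.3]
grip_width: 0.348
gripper_force: 0.0
```

Request:
move_arm(commands=[[[0,0,0],[0,0,0],0.0],[[0,0,0],[0,0,0],0.0],[[0,0,0],[0,0,0],0.0],[[0,0,0],[0,0,0],0.0]], squeeze=30)

```text
t: 8.75
ee_pos: [0.4761, -0.1198, 0.0864]
tcp_rot: [[0.106, -0.994, -0.0], [-0.994, -0.106, 0.0], [-0.0, 0.0, -1.0]]
ft_force: [-1.2, -1.0, 0.6]
grip_width: 0.106
gripper_force: 29.3
```

Request:
move_arm(commands=[[[0.001,0,0.02],[0,0,0],0.0],[[0.003,0,0.04],[0,0,0],0.0],[[0.007,0.001,0.0595],[0,0,0],0.0],[[0.0125,0.0015,0.0785],[0,0,0],0.0],[[0.0195,0.002,0.0975],[0,0,0],0.0]])

```text
t: 9.38
ee_pos: [0.4955, -0.1178, 0.1843]
tcp_rot: [[0.106, -0.994, -0.001], [-0.994, -0.106, -0.0], [-0.0, 0.001, -1.0]]
ft_force: [1.1, -0.6, -2.6]
grip_width: 0.105
gripper_force: 29.3
```

```bash
python3 - <<'E'
from h import *
st=robot.state();print(st["ee_pos"],st["grip_width"],st["ft_force"],st["moment"])
s=robot.snapshot("scene"); cv2.imwrite("pics/s5.png",cv2.resize(s["frame"][90:230,230:410],None,fx=4,fy=4)[:,:,::-1])
E
```

```text
[ 0.49552939 -0.11784335  0.18426011] 0.1045631700226497 [ 1.12406799 -0.59379524 -2.6427528 ] [-0.15038861 -0.2299671  -0.02011468]
```

View pics/s5.png

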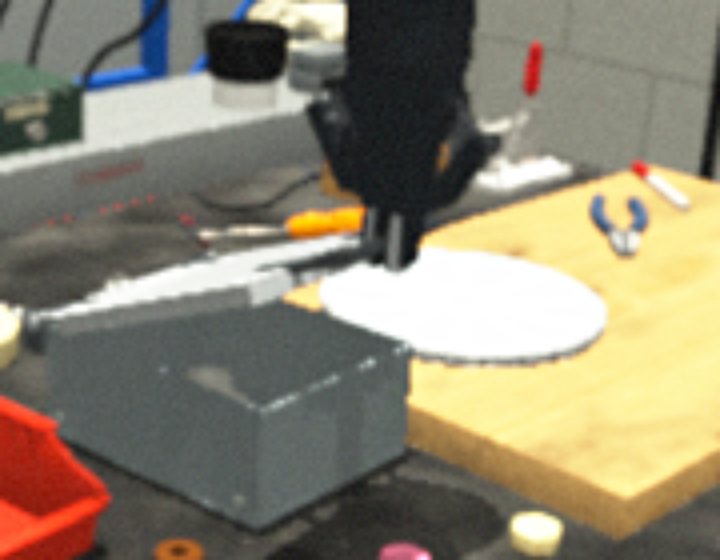

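The cover rises with the bar held (crop (395,245)), and forces are small. I continue the arc.

Request:
move_arm(commands=[[[0.0085,0.001,0.018],[0,0,0],0.0],[[0.0185,0.002,0.0355],[0,0,0],0.0],[[0.0295,0.003,0.052],[0,0,0],0.0],[[0.042,0.0045,0.0675],[0,0,0],0.0],[[0.056,0.006,0.082],[0,0,0],0.0]])

```text
t: 10.05
ee_pos: [0.55, -0.1123, 0.2667]
tcp_rot: [[0.106, -0.994, -0.004], [-0.994, -0.106, -0.001], [0.0, 0.004, -1.0]]
ft_force: [-11.1, -0.3, 8.3]
grip_width: 0.101
gripper_force: 30.1
```

Request:
move_arm(commands=[[[0.009,0.001,0.0085],[0,0,0],0.0],[[0.0185,0.002,0.0165],[0,0,0],0.0],[[0.0285,0.003,0.024],[0,0,0],0.0],[[0.0325,0.0035,0.027],[0,0,0],0.0],[[0.0325,0.0035,0.027],[0,0,0],0.0]])

```text
t: 10.68
ee_pos: [0.5843, -0.1088, 0.2948]
tcp_rot: [[0.106, -0.994, 0.001], [-0.994, -0.106, -0.001], [0.001, -0.001, -1.0]]
ft_force: [-7.0, 1.0, 9.8]
grip_width: 0.101
gripper_force: 30.9
```

Request:
move_arm(commands=[[[0,0,0],[0,0,0],0.0],[[0,0,0],[0,0,0],0.0]])

```text
t: 10.92
ee_pos: [0.584, -0.1088, 0.2946]
tcp_rot: [[0.106, -0.994, 0.001], [-0.994, -0.106, -0.001], [0.001, -0.001, -1.0]]
ft_force: [-5.3, -0.4, 9.6]
grip_width: 0.104
gripper_force: 30.8
```

```bash
cat > ang.py <<'E'
from h import *
st=robot.state();print(st["ee_pos"],st["grip_width"],st["ft_force"],st["gripper_force"])
h=np.array([.476+.2486,-.12+.0265,.091]); g=st["ee_pos"]-5e-3*np.array(st["tcp_rot"])[:,2]-h
r=-(g[:2]@[.9944,.106]); print("arm angle",np.arctan2(g[2],r),np.hypot(r,g[2]))
for c in ("scene","top"):
    s=robot.snapshot(c)
    for d in robot.cut_out(c,"cover")[:1]:
        w=pts(s,np.argwhere(d["pixels"])[:,::-1]); w=w[(w[:,2]>.13)&(w[:,2]<.24)]-h
        a=-(w[:,:2]@[.9944,.106]); ok=(a>.02)&(a<.2)&(abs(w[:,1])<.1); k=np.polyfit(a[ok],w[ok,2],1)
        for _ in range(5):
            e=abs(np.polyval(k,a)-w[:,2])<.008; k=np.polyfit(a[ok&e],w[ok&e,2],1)
        print(c,(ok&e).sum(),"panel angle",np.arctan(k[0]),np.median(np.arctan2(w[ok&e,2],a[ok&e])))
    cv2.imwrite(f"pics/last_{c}.png",s["frame"][:,:,::-1])
E
python3 ang.py
```

```text
[ 0.58402783 -0.10879186  0.29459974] 0.103986250595083 [-5.32129416 -0.44124717  9.62820871] 30.808477699756622
arm angle 0.9750563832851513 0.2520131460739498
scene 1146 panel angle 0.9644613507917158 0.946299690054708
top 886 panel angle 0.9668446137666323 0.9733948999289022
```

Request:
move_arm(commands=[[[-0.01,-0.001,-0.0075],[0,0,0],0.0],[[-0.0195,-0.002,-0.015],[0,0,0],0.0],[[-0.029,-0.003,-0.0235],[0,0,0],0.0],[[-0.0345,-0.0035,-0.0285],[0,0,0],0.0],[[-0.0395,-0.004,-0.034],[0,0,0],0.0]])

```text
t: 11.75
ee_pos: [0.5442, -0.1129, 0.2596]
tcp_rot: [[0.106, -0.994, -0.0], [-0.994, -0.106, -0.001], [0.001, 0.0, -1.0]]
ft_force: [-7.8, -2.0, 6.5]
grip_width: 0.102
gripper_force: 31.1
```

Request:
move_arm(commands=[[[0,0,0],[0,0,0],0.0],[[0,0,0],[0,0,0],0.0],[[0,0,0],[0,0,0],0.0],[[0,0,0],[0,0,0],0.0]])

```text
t: 12.25
ee_pos: [0.5441, -0.1129, 0.2595]
tcp_rot: [[0.106, -0.994, -0.001], [-0.994, -0.106, -0.001], [0.001, 0.001, -1.0]]
ft_force: [-6.8, -2.0, 6.9]
grip_width: 0.1
gripper_force: 31.0
```

```bash
python3 ang.py
```

```text
[ 0.54408165 -0.11288123  0.25954914] 0.09955386744900678 [-6.77033532 -1.95870206  6.8625922 ] 31.019833981990814
arm angle 0.7628509861211686 0.25116189454704774
scene 797 panel angle 0.7258331804512667 0.7287148555410026
top 823 panel angle 0.7157228022512275 0.7607882259553661
```

View pics/last_scene.png

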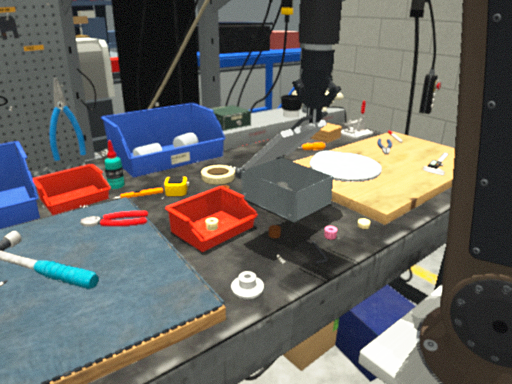

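The gripper holds the cover at about 0.72–0.76 rad (around (290,145)), the spacer is in the bin at (212,224), and the bystanders are where they were. I'm handing it in.

```bash
python3 -c "
from workcell import robot
print(robot.sign_off())"
```

```text
the job is handed in; nothing more can be done
None
```

The brass spacer is released in the bin, and the cover was raised to about 0.97 rad and eased back; the gripper still holds it at about 0.72–0.76 rad, 5 to 7 degrees below balance, and the job is handed in.

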